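Slow a running cam pulley with its timing pin and pin it at the slot

TASK

The cam pulley on the blue stand keeps turning. Take the red-headed timing pin from the wooden rack, press its tip lightly on the pulley's face above the yellow timing slot so that the pulley slows to a crawl (less than a third of its running speed), and when the timing hole comes round let the pin drop through it and push it fully home in the slot, upright, then let go so that the pin alone holds the pulley. Go gently - neither press nor knock the pulley hard (20 N is too much) - and leave everything else where it is.

Things in the scene. Friction and masses are not known exactly. Their poses are not given: they have to be found in the camera images.
- pin: The timing pin: round steel shank 14 mm thick and 62 mm long, its foot tapered by 2 mm over the last 3 mm, under a red square head 24 x 24 mm, 45 mm tall; about 0.13 kg. Origin at the centre of the foot, z up towards the head, x and y square to the head's faces. It starts upright in one of the rack's holes.
- pin_tip (a point): The centre of the pin's foot (the same point as the pin's origin).
- pin_head (a point): The middle of the pin's red head nearly, on its axis 87 mm above the foot: the place to grip it.
- rack: Wooden block 60 x 180 x 45 mm (x, y, z), fixed, with three blind holes 18 mm wide and 40 mm deep in its top, along its own y at -60, 0 and +60 mm. It holds the pin, the drift and the punch in any order; their feet stand 5 mm and their heads' tops 112 mm above the table. Origin at the centre of its underside.
- stand: The pulley stand, fixed: round blue foot of radius 115 mm, a tongue towards its own -x. Origin on the table on the pulley's axis. Towards -x two yellow cheeks, 16 mm thick, form a radial slot 16 mm wide, 50 to 142 mm from the axis, floor at z = 8 mm, top at z = 36 mm over the table; its outer end shows beyond the pulley's rim.
- slot (a point): The point on the slot's centre line, at the height of its top edges (z = 36 mm), under the circle on which the timing hole runs: 78 mm from the pulley's axis towards the stand's -x. The pin goes in here; fully home its foot stands on the slot's floor, 28 mm lower.
- pulley: Level aluminium disc, radius 105 mm (109 with teeth), 14 mm thick, upper face at z = 64 mm, hub (radius 26 mm) up to z = 72 mm. A round 20 mm timing hole, marked by red dashes, 78 mm from the axis. It floats on a soft spring: pressed down it sinks 1.7 mm per newton beyond 0.8 N, at most 12 mm, then it is hard. Origin at the centre of its underside, x towards the hole.
- pulley_hole (a point): The centre of the timing hole at the pulley's upper face.
- drive (a joint): How far the pulley has turned, rad, counter-clockwise from above, counting on. At 0 the hole points along the stand's +x; it is over the slot at pi, 3 pi, 5 pi... A slipping clutch drives it with a constant 0.12 N m: free, it turns at 2.2 rad/s; rubbing on its face slows it in proportion, to a standstill at 2 to 6 N; eased off, it runs on.
- drift: A drift of the pin's shape and size but with a blue head, in the rack: leave it.
- punch: A punch of the pin's shape and size but with a pale wooden head, in the rack: leave it.
- can_blue: Blue spray can, 66 mm in diameter, 200 mm tall, a bystander; origin under its centre.
- can_black: Black spray can, 66 mm in diameter, 210 mm tall, a bystander; origin under its centre.
- can_white: White spray can, 66 mm in diameter, 190 mm tall, a bystander; origin under its centre.
- wood_block: Block of pale wood 60 x 90 x 45 mm, a bystander; origin under its centre.
- piston: Aluminium piston, 80 mm in diameter, 62 mm tall, a bystander; origin under its centre.
- hose_clamp: Steel ring 68 mm in diameter, 12 mm high, a bystander; origin under its centre.
Mind the look-alikes: they are no part of the job. Leave any black or pink look-alike of the pin alone.

How it is judged (in metres and radians):
On the way, in this order (a step that is already met when the one before it is completed fails the run):
1. the pin is drawn from the rack (its tip 20 mm or more above the rack's top) (z of pin_tip in the frame of rack above 0.065 m), for 0.1 s.
2. the pin, held in the fingers and riding on the pulley's upper face away from the hole (over 15 mm from its centre), has slowed the pulley to less than a third of its running speed (under 0.7 rad/s) (contact force between the fingers and pin above 1 N and contact force between pin and pulley above 0.3 N and velocity of joint drive below 0.7 rad/s and z of pin_tip in the frame of pulley above 0.012 m and horizontal distance between pin_tip and pulley_hole above 0.015 m), for 0.15 s.
At the end, for the whole second after the job is handed in: The pin stands in the slot through the timing hole: its foot within 2.5 mm of the slot's floor and within 7 mm of the slot point, upright within 0.12 rad, at rest; the pulley stands still (under 0.05 rad/s) with its hole within 10 mm of the slot point (z of pin_tip in the frame of stand below 0.0105 m and horizontal distance between pin_tip and slot below 0.007 m and angle between pin's own z axis and vertical below 0.12 rad and horizontal distance between pulley_hole and slot below 0.01 m and velocity of joint drive between -0.05 and 0.05 rad/s and linear speed of pin below 0.02 m/s); the robot touches nothing.
It fails at once if the pulley is pressed or knocked with more than 20 N (contact force between anything else and pulley above 20 N).
It fails at once if another tool, can or part is moved by more than 30 mm (distance of any of drift, punch, can_blue, can_black, can_white, wood_block, piston, hose_clamp from where it was at the start of the episode above 0.03 m).
It also fails if it takes over 64 s, if anything falls off the work surface, if the arm or the gripper's body presses on something with over 40 N, if the wrist force passes 120 N, or if a joint passes its speed limit or range.

ROBOT

A 7-joint arm with a two-finger parallel gripper is mounted at the origin on the work surface. World frame = base frame: x ahead of the robot, y to its left, z up, the work surface at z = 0. Lengths are in mm, angles in rad, forces in N, time in s.
With the tool pointing down it reaches from about 425 to 925 mm from the base axis. Payload 6.8 kg.
Tool frame: the origin (TCP) lies at the very end of the fingers, on their centre line; the grasp point (between the pads) lies 19 mm behind it (robot.grip_depth is the distance from the TCP to the grasp point, in mm); y points along the fingers, x is the direction in which the jaws open and shut, and the axes are right-handed (so a half turn about y gives the same grasp; the last joint's range is limited). The gripper opens to 85 mm and grips with 20 to 120 N. Pads are 22 mm wide; open, the fingers measure 114 mm over their backs; the gripper's body (76 mm by 85 mm) begins 54 mm behind the grasp point. The pads swing forward as they close: fully open they stand 13 mm farther back than shut.
Start: joints at [1.015, 0.477, 0.022, 1.555, -0.011, 1.109, -0.083], TCP at [292.276, -608.46, 199.108] pointing down, gripper open.
Joint ranges: [-2.96, 2.96], [-0.34, 2.1], [-1.41, 1.46], [0.24, 2.44], [-1.37, 4.51], [0.17, 1.92], [-2.96, 2.96]. Speed limits (rad/s): [2.39, 2.39, 3.14, 3.14, 3.14, 3.14, 3.14].

INTERFACE

Orientations are given as a 3x3 rotation matrix whose columns are the frame's x, y, z axes.
In Python, from station import robot gives the robot as it stands. The module is installed in compiled form; this text tells all that it offers.
- The arm moves only by the shell command python3 -m pendant 'ROWS'. ROWS is JSON, a list of rows, each a list of 7 numbers: the shift along the tool's x, y, z in mm, then the turn, a rotation vector about the tool's x, y, z in degrees, then the opening, from 0 (shut) to 1 (fully open). In form: [[x, y, z, wx, wy, wz, jaw], ...]. A call has 1 to 8 rows; each row shifts and turns the commanded pose from where the row before left it, along the tool's axes as they then stand; what a row does not reach is not made up. A row lasts 1/8 s, in which the tool goes at most 62.5 mm and 10.7 degrees, less where a joint would pass 70% of its speed; a pose out of reach is approached as far as the arm can. A call is refused whole if a number of a shift passes 62.5 or a number of a turn 10.7, either way. A call with a gripper value outside its range is refused whole. The fingers move at their own pace and stop on an object; the grip force is fixed at half the most. Time passes only in rows, so rows that do not move let the fingers close. It gives the time, the measured TCP pose, the force and the opening at its end, in the units of the state.
- robot.read_state(): the state, without advancing time (a new reading comes with each control period).
- robot.get_image(name): name is "scene" or "side" or "wrist"; returns the picture (384x512x3 uint8, red, green, blue); there is no depth.
- robot.camera_info(name): a dict with "vfov" (degrees; the focal length in pixels is half the picture's height over the tangent of half this angle, whatever the lens; pixels are square), "cx", "cy" (the principal point, pixels), "R" (3x3) and "t" (3): a world point X has camera coordinates R X + t; the wrist camera has in their place "T_tool_cam" (4x4, takes a point from camera to tool coordinates, whose origin is the TCP and whose axes are the tool frame's). Camera axes: x right, y down, z forward; pixel columns grow to the right and rows downward; lengths in mm; the calibration is good to about 2 mm. The wrist camera is an equidistant fisheye: a pixel r from the principal point sees the ray r / f radians off the axis. A picture is of the moment at which its call begins: read the wrist's pose just before it. camera_info takes no time and is no camera call.
- robot.hand_in(): hands the job in, once; it reports no verdict.
Trained networks look in the newest picture that a camera, given by its name, has taken for a name from the list of things; names that differ only in an ending like _2 or _b are one class to them, and where a whole thing is asked for, a point or a joint stands for the part that bears it (a point fixed in the world has none). Each returns a list of dicts, best first, with "p" (0 to 1); they miss things now and then, are a little off and sometimes report something else, mostly with a low value. They report only what shows in the picture. A call takes as long as a camera call. They do not tell look-alikes from the thing itself.
- robot.look_for(label, camera): "bbox" ([centre column, centre row, width, height] as shares, 0 to 1, of the picture: columns of its width, rows of its height, round what is visible of it).
- robot.trace(label, camera): "pixels" (384x512 bool, what is visible of it) and "bbox" ([centre column, centre row, width, height] as shares, 0 to 1, of the picture: columns of its width, rows of its height, round what is visible of it).
- robot.landmark_of(label, camera): "position" ([column, row] as shares, 0 to 1, of the picture: columns of its width, rows of its height: a listed point, or the origin of a listed thing).
The state is a dict: "time": time; "joints": joint angles; "joint_vel": joint speeds; "joint_efforts": joint torques, N m; "ee_pos": TCP position; "ee_rot": TCP orientation; "wrist_force": force on the tool from outside, world axes, zero at the start; "torque": the same for the moment, N m; "opening": finger opening in mm.
Only numpy, scipy, OpenCV 4.12 (cv2) and the standard library are available. Lean on these libraries where they do the work, as an engineer would, in place of code of your own. Each camera call takes 0.05 s, during which the arm holds its last target. There are 200 camera calls.

## Working session

There is one attempt and no reset: what is moved stays moved. The work goes in short steps, Python scripts to look and compute and a shell command to move; the robot and the scene stay as the last step left them, time stands still between calls to the robot, and variables do not carry over. Pictures are saved under pics/ and viewed, about 8 in all and at most 12, crops included, and the job is handed in when it is done.

```bash
mkdir -p pics; cat > h.py <<'E'
import numpy as np, cv2
from station import robot
def save(cam,fn,crop=None,k=1):
    im=robot.get_image(cam); o=im if crop is None else im[crop[1]:crop[3],crop[0]:crop[2]]
    o=cv2.resize(o,None,fx=k,fy=k,interpolation=cv2.INTER_CUBIC); cv2.imwrite('pics/'+fn,o[:,:,::-1]); return im
def ray(cam,u,v,st=None):
    c=robot.camera_info(cam); f=192/np.tan(np.radians(c['vfov'])/2)
    x,y=u-c['cx'],v-c['cy']
    if 'R' in c:
        R=np.array(c['R']);t=np.array(c['t']).ravel(); d=R.T@np.array([x/f,y/f,1]); return -R.T@t,d
    r=np.hypot(x,y);th=r/f; d=np.array([x/r*np.sin(th),y/r*np.sin(th),np.cos(th)]) if r>0 else np.array([0,0,1.])
    T=np.array(c['T_tool_cam']); st=st or robot.read_state(); E=np.array(st['ee_rot']);p=np.array(st['ee_pos'])
    return p+E@T[:3,3],E@T[:3,:3]@d
def at(cam,u,v,z,st=None):
    o,d=ray(cam,u,v,st); return o+d*(z-o[2])/d[2]
def proj(cam,X):
    c=robot.camera_info(cam); f=192/np.tan(np.radians(c['vfov'])/2)
    q=np.array(c['R'])@np.array(X)+np.array(c['t']).ravel(); return c['cx']+f*q[0]/q[2],c['cy']+f*q[1]/q[2]
def wproj(X,st):
    c=robot.camera_info('wrist'); f=192/np.tan(np.radians(c['vfov'])/2); T=np.array(c['T_tool_cam'])
    q=np.array(st['ee_rot']).T@(np.array(X)-np.array(st['ee_pos'])); q=T[:3,:3].T@(q-T[:3,3])
    th=np.arctan2(np.hypot(q[0],q[1]),q[2]); n=np.hypot(q[0],q[1]); return c['cx']+f*th*q[0]/n,c['cy']+f*th*q[1]/n
def tri(rays):
    A=0;b=0
    for o,d in rays:
        d=d/np.linalg.norm(d);P=np.eye(3)-np.outer(d,d);A=A+P;b=b+P@o
    return np.linalg.solve(A,b)
E
python3 - <<'E'
from h import *
a=save('scene','a.png');b=save('side','b.png')
cv2.imwrite('pics/ab.png',cv2.resize(np.vstack([a,b]),None,fx=.78,fy=.78,interpolation=cv2.INTER_AREA)[:,:,::-1])
s=robot.read_state();print(s['ee_pos'],np.round(s['ee_rot'],3),s['opening'],s['time'])
for c in('scene','side'):
    print(c,{k:v for k,v in robot.camera_info(c).items()})
    for l in('pin','pin_head','slot','rack','stand','pulley_hole'):
        for q in robot.landmark_of(l,c)[:3]: print(c,l,round(q['p'],2),np.round(np.array(q['position'])*[512,384],1))
print(robot.camera_info('wrist'))
E
```

```text
[ 292.01878559 -607.91966134  198.21543021] [[ 0.433 -0.001  0.901]
 [-0.901  0.001  0.433]
 [-0.002 -1.    -0.   ]] 85.38581207443112 0.1
scene {'vfov': 46.23272339904015, 'cx': 264.64637297183026, 'cy': 195.43091086298585, 'R': array([[-0.04025131,  0.99913091, -0.01082845],
       [ 0.69009827,  0.01996097, -0.72344034],
       [-0.72259546, -0.03659212, -0.69030197]]), 't': array([  93.12904783, -356.68000295, 1680.6236446 ])}
scene pin 0.81 [354.9 230.1]
scene pin 0.74 [335.9 183.1]
scene pin 0.67 [373.6 204.9]
scene pin_head 0.69 [359.7 208.5]
scene pin_head 0.6 [339.8 182.6]
scene pin_head 0.54 [380.5 159.3]
scene slot 0.83 [260.3 185.1]
scene rack 0.7 [392.3 205.9]
scene stand 0.69 [262.8 182.8]
scene pulley_hole 0.82 [236.3 196.7]
scene pulley_hole 0.52 [139.2 167.4]
side {'vfov': 47.01458798467345, 'cx': 256.0052608573274, 'cy': 188.0356606689109, 'R': array([[ 0.66575345, -0.74616459,  0.00327804],
       [-0.40842959, -0.36808434, -0.8352839 ],
       [ 0.62446586,  0.55475429, -0.54980912]]), 't': array([-446.11680978,  275.54699798,  846.28262146])}
side pin 0.7 [175.8 173.2]
side pin 0.67 [164.  205.6]
side pin 0.59 [210.  168.6]
side pin_head 0.79 [213.  142.9]
side pin_head 0.73 [158.4 173.7]
side pin_head 0.69 [131.4 157.7]
side slot 0.97 [234.9 214. ]
side slot 0.6 [284.9 200.6]
side slot 0.52 [140.8 164.1]
side stand 0.72 [252.  210.9]
side stand 0.27 [173.7 172.2]
side pulley_hole 0.73 [281.  201.1]
side pulley_hole 0.26 [346.5 338.3]
{'vfov': 65.70646984690485, 'cx': 256.36365400552967, 'cy': 193.42707436944525, 'T_tool_cam': array([[ 9.99999477e-01,  1.79422777e-04, -1.00670589e-03,
         1.79311238e-01],
       [ 1.01762169e-03, -2.71347143e-01,  9.62481009e-01,
        -1.74360971e+02],
       [-1.00475753e-04, -9.62481530e-01, -2.71347184e-01,
         6.77967177e+01],
       [ 0.00000000e+00,  0.00000000e+00,  0.00000000e+00,
         1.00000000e+00]])}
```

View pics/ab.png

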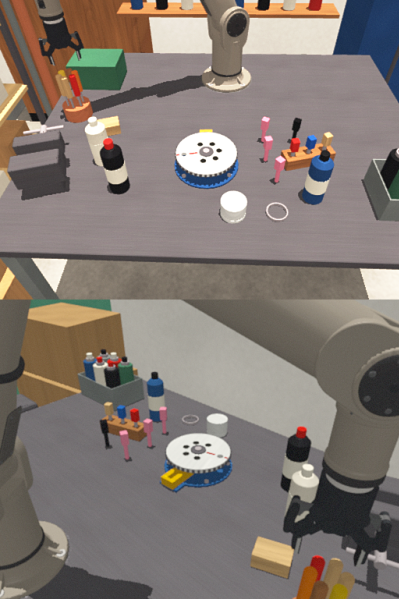

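```bash
python3 - <<'E'
from h import *
a=cv2.imread('pics/a.png');b=cv2.imread('pics/b.png')
A=cv2.resize(a[140:280,220:440],None,fx=3,fy=3,interpolation=cv2.INTER_CUBIC)[:, :660]
B=cv2.resize(b[110:250,110:330],None,fx=3,fy=3,interpolation=cv2.INTER_CUBIC)
o=np.vstack([A,B]);cv2.imwrite('pics/c.png',cv2.resize(o,None,fx=.7,fy=.7,interpolation=cv2.INTER_AREA))
E
```

```text
(no output)
```

View pics/c.png

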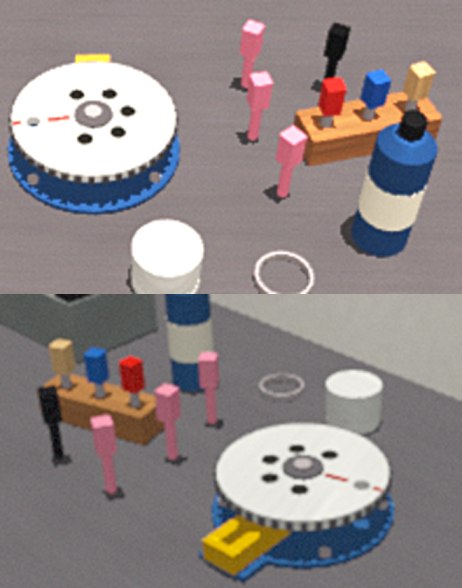

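```bash
python3 - <<'E'
from h import *
a=cv2.imread('pics/a.png');b=cv2.imread('pics/b.png')
hv=lambda i:cv2.cvtColor(i,cv2.COLOR_BGR2HSV)
def cc(i,lo,hi,box):
    m=cv2.inRange(hv(i),lo,hi);n,l,s,c=cv2.connectedComponentsWithStats(m)
    return [(np.round(c[k],1),s[k,4]) for k in range(1,n) if s[k,4]>25 and box[0]<c[k][0]<box[2] and box[1]<c[k][1]<box[3]]
B1=(225,140,440,280);B2=(110,110,330,250)
for nm,lo,hi in(('red',(0,190,90),(4,255,255)),('blue',(105,150,80),(118,255,255)),('pink',(160,60,100),(178,160,255)),('yellow',(20,180,100),(32,255,255)),('wood',(15,60,140),(22,160,255)),('black',(0,0,0),(180,255,35))):
    print(nm,cc(a,lo,hi,B1),cc(b,lo,hi,B2))
print('slot',at('scene',260.3,185.1,36),at('side',234.9,214,36))
E
```

```text
red [(array([377.7, 185.5]), np.int32(177))] [(array([172.4, 147.8]), np.int32(137))]
blue [(array([398.5, 181.8]), np.int32(176)), (array([411.2, 216.4]), np.int32(731)), (array([264.7, 228.5]), np.int32(1004)), (array([399.6, 253.6]), np.int32(284))] [(array([198.8, 112.3]), np.int32(362)), (array([155.4, 143.4]), np.int32(146)), (array([198.1, 148.9]), np.int32(112)), (array([214.8, 214.4]), np.int32(54)), (array([265.5, 228.9]), np.int32(781))]
pink [(array([340.6, 177.3]), np.int32(443)), (array([356.7, 216.7]), np.int32(248))] [(array([209.3, 151.8]), np.int32(242)), (array([190.1, 167.2]), np.int32(298)), (array([159.9, 183. ]), np.int32(296))]
yellow [] [(array([223.5, 228.5]), np.int32(602))]
wood [(array([418.4, 180.1]), np.int32(136)), (array([388.9, 198.1]), np.int32(288)), (array([424.1, 192.1]), np.int32(47))] [(array([137.7, 138.6]), np.int32(109)), (array([156.2, 158.3]), np.int32(206)), (array([179.1, 162.2]), np.int32(43))]
black [(array([379.4, 162.4]), np.int32(140)), (array([415.4, 202. ]), np.int32(69))] [(array([134.6, 169.6]), np.int32(155))]
slot [514.1930347  -84.55545251  36.        ] [508.3538151  -73.46137123  36.        ]
```

```bash
python3 - <<'E'
from h import *
def T(n,p,q):
    x=tri([ray('scene',*p),ray('side',*q)]);print(n,np.round(x),np.round(proj('scene',x)-np.array(p),1),np.round(proj('side',x)-np.array(q),1));return x
T('red',(377.7,185.5),(172.4,147.8));T('blue',(398.5,181.8),(155.4,143.4));T('wood',(419,178),(138.5,138))
T('black',(381,160),(133.5,162))
for p in((340,159),(344,183),(358.5,209)):
  for q in((159,175.5),(190,157),(209,146)): T('pink',p,q)
T('slot',(260.3,185.1),(234.9,214))
a=cv2.imread('pics/a.png');b=cv2.imread('pics/b.png')
# can: 
print('can blue',at('scene',403,260,0))
for nm,i,s in(('scene',a,(250,180)),('side',b,(262,220))):
    h=cv2.cvtColor(i,cv2.COLOR_BGR2HSV);m=cv2.inRange(h,(0,0,165),(180,45,255))
    m=cv2.morphologyEx(m,cv2.MORPH_OPEN,np.ones((3,3)))
    n,l,st,c=cv2.connectedComponentsWithStats(m)
    k=l[s[1],s[0]];print(k,st[k])
    cs,_=cv2.findContours((l==k).astype(np.uint8),cv2.RETR_EXTERNAL,cv2.CHAIN_APPROX_NONE)
    pts=cv2.convexHull(max(cs,key=cv2.contourArea))[:,0]
    P=np.array([at(nm,u,v,64)[:2] for u,v in pts])
    A=np.c_[2*P,np.ones(len(P))];x=np.linalg.lstsq(A,(P**2).sum(1),rcond=None)[0];print(nm,x[:2],np.sqrt(x[2]+x[:2]@x[:2]))
E
```

```text
red [566. 233.  90.] [-0.  0.] [-0. -0.]
blue [550. 290.  90.] [ 0. -0.] [0. 0.]
wood [534. 349.  93.] [ 0.5 -0.5] [0.5 0.4]
black [449. 259.  83.] [-0.1  0.1] [-0.1 -0.1]
pink [449. 143.  85.] [ 0.3 -0.3] [0.4 0.3]
pink [524. 120. 131.] [-4.3  3.9] [-4.6 -3.6]
pink [569. 106. 158.] [-7.7  6.7] [-7.7 -6.1]
pink [485. 171.  44.] [ 5.4 -5.1] [6.3 4.5]
pink [560. 145.  93.] [ 0.7 -0.6] [0.7 0.5]
pink [606. 129. 124.] [-2.8  2.5] [-2.8 -2.1]
pink [530. 222.  -5.] [ 8.3 -7.7] [9.2 6.3]
pink [606. 191.  51.] [ 3.3 -2.9] [3.2 2.3]
pink [652. 172.  85.] [-0.4  0.4] [-0.4 -0.3]
slot [509. -80.  36.] [ 1.7 -1.1] [2.1 1.1]
can blue [744.1729897  285.41454203   0.        ]
18 [ 225  169   79   57 3120]
scene [582.54234274 -70.6675979 ] 107.73786866349923
0 [     0      0    512    384 163058]
side [1359.90062782 1069.07305057] 1932.2996498096454
```

```bash
cat >> h.py <<'E'
def plan(tp,tyaw,n,st=None):
    """tool down; tyaw = world angle of tool x, deg; None keeps"""
    st=st or robot.read_state();R=np.array(st['ee_rot']);p=np.array(st['ee_pos'])
    y0=np.degrees(np.arctan2(R[1,0],R[0,0]));dy=0 if tyaw is None else (tyaw-y0+180)%360-180
    d=(np.array(tp)-p)/n
    print('from',p.round(1),'yaw',round(y0,2),'tilt',R[:,1].round(4))
    for k in range(n):
        a=np.radians(y0+dy*k/n);x=np.array([np.cos(a),np.sin(a),0]);z=np.cross(x,[0,0,-1])
        print([round(float(v),1) for v in(d@x,-d[2],d@z)],'wy',round(-dy/n,2))
E
python3 -m pendant '[[0,-62,0,0,0,0,1],[0,-60,0,0,0,0,1]]'; python3 -c "
from h import *
plan((566,233,330),15.4,16)"
```

```text
time: 0.95
ee_pos: [292.1, -608.1, 322.2]
ee_rot: [[0.433, -0.001, 0.901], [-0.901, 0.001, 0.433], [-0.001, -1.0, -0.0]]
wrist_force: [1.6, -0.9, 1.0]
opening: 85.5
from [ 292.1 -608.1  322.2] yaw -64.34 tilt [-7.0e-04  1.2e-03 -1.0e+00]
[-40.0, -0.5, 38.2] wy -4.98
[-36.5, -0.5, 41.5] wy -4.98
[-32.8, -0.5, 44.5] wy -4.98
[-28.8, -0.5, 47.2] wy -4.98
[-24.6, -0.5, 49.5] wy -4.98
[-20.2, -0.5, 51.5] wy -4.98
[-15.6, -0.5, 53.0] wy -4.98
[-10.9, -0.5, 54.2] wy -4.98
[-6.2, -0.5, 54.9] wy -4.98
[-1.4, -0.5, 55.3] wy -4.98
[3.4, -0.5, 55.2] wy -4.98
[8.2, -0.5, 54.7] wy -4.98
[12.9, -0.5, 53.8] wy -4.98
[17.5, -0.5, 52.4] wy -4.98
[22.0, -0.5, 50.7] wy -4.98
[26.3, -0.5, 48.6] wy -4.98
```

```bash
python3 -m pendant '[[-40,-0.5,38,0,-5,0,1],[-36.5,-0.5,41.5,0,-5,0,1],[-33,-0.5,44.5,0,-5,0,1],[-29,-0.5,47,0,-5,0,1],[-24.5,-0.5,49.5,0,-5,0,1],[-20,-0.5,51.5,0,-5,0,1],[-15.5,-0.5,53,0,-5,0,1],[-11,-0.5,54,0,-5,0,1]]'; python3 -m pendant '[[-6,0,55,0,-5,0,1],[0,0,0,0,0,0,1],[0,0,0,0,0,0,1],[0,0,0,0,0,0,1]]'
python3 - <<'E'
from h import *
st=robot.read_state();save('wrist','w1.png')
print(st['ee_pos'],st['joint_vel'])
for l in('slot','stand','pulley','pulley_hole'):
    for q in robot.landmark_of(l,'wrist')[:2]:
        p=np.array(q['position'])*[512,384];print(l,round(q['p'],2),p.round(1),at('wrist',*p,{'slot':36,'stand':0,'pulley':50,'pulley_hole':64}[l],st).round(1))
plan((566,233,330),15.4,7)
E
```

```text
time: 1.95
ee_pos: [428.5, -186.3, 325.5]
ee_rot: [[0.912, 0.001, 0.41], [-0.41, -0.001, 0.912], [0.001, -1.0, -0.0]]
wrist_force: [0.8, 0.1, -0.0]
opening: 85.1
time: 2.45
ee_pos: [445.0, -136.9, 325.0]
ee_rot: [[0.943, -0.0, 0.334], [-0.334, -0.0, 0.943], [-0.0, -1.0, -0.0]]
wrist_force: [0.5, -0.2, 0.1]
opening: 85.5
[ 445.00106697 -136.88169314  325.03857211] [ 3.07432082e-03  1.14325994e-03 -1.41439034e-03 -1.33781198e-03
 -1.22231974e-03 -5.78379670e-05  7.57703669e-04]
slot 0.69 [276.8 106.9] [499.1 -75.5  36. ]
slot 0.29 [327.4  89.5] [584.  -73.7  36. ]
stand 0.6 [318.4  92.6] [576.4 -74.3   0. ]
stand 0.39 [291.6 309.8] [ 404.8 -468.2    0. ]
pulley_hole 0.57 [307.3 135.8] [ 526.2 -129.9   64. ]
from [ 445.2 -136.1  325.1] yaw -19.42 tilt [-1.e-04  0.e+00 -1.e+00]
[-1.3, -0.7, 55.5] wy -4.97
[3.5, -0.7, 55.4] wy -4.97
[8.3, -0.7, 54.8] wy -4.97
[13.1, -0.7, 53.9] wy -4.97
[17.7, -0.7, 52.6] wy -4.97
[22.2, -0.7, 50.8] wy -4.97
[26.5, -0.7, 48.7] wy -4.97
```

View pics/w1.png

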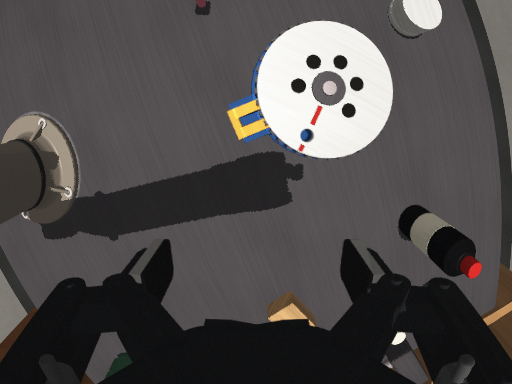

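```bash
cat > fit.py <<'E'
from h import *
def fit(fn,st,seed):
    i=cv2.imread('pics/'+fn);h=cv2.cvtColor(i,cv2.COLOR_BGR2HSV)
    m=cv2.inRange(h,(0,0,150),(180,45,255));m=cv2.morphologyEx(m,cv2.MORPH_OPEN,np.ones((3,3)))
    cs,_=cv2.findContours(m,cv2.RETR_EXTERNAL,cv2.CHAIN_APPROX_NONE)
    c=[c for c in cs if cv2.pointPolygonTest(cv2.convexHull(c),seed,False)>0];c=max(c,key=cv2.contourArea)
    P=np.array([at('wrist',u,v,64,st)[:2] for u,v in cv2.convexHull(c)[:,0].astype(float)])
    x=np.linalg.lstsq(np.c_[2*P,np.ones(len(P))],(P**2).sum(1),rcond=None)[0];C=x[:2]
    print('face',C.round(1),np.sqrt(x[2]+C@C).round(1))
    m=cv2.inRange(h,(18,150,100),(34,255,255));n,l,s,cc=cv2.connectedComponentsWithStats(m);k=1+np.argmax(s[1:,4])
    v,u=np.nonzero(l==k);Y=np.array([at('wrist',a,b,36,st)[:2] for a,b in zip(u.astype(float),v)])
    hull=cv2.convexHull(Y.astype(np.float32))[:,0]
    r=cv2.minAreaRect(Y.astype(np.float32));print('yellow rect',r,np.round(cv2.boxPoints(r),1).tolist(),s[k])
    for r in (90,100,110,120,130,138):
        d=np.linalg.norm(Y-C,axis=1);q=Y[abs(d-r)<4]-C
        if len(q):
            a=np.degrees(np.arctan2(q[:,1],q[:,0]))%360;print(r,'ang min/max',a.min().round(1),a.max().round(1),'mid',((a.min()+a.max())/2).round(2),len(q))
    return C
E
python3 - <<'E'
from fit import *
fit('w1.png',robot.read_state(),(329,88))
E
python3 -m pendant '[[-1.5,-0.5,55.5,0,-5,0,1],[3.5,-0.5,55.5,0,-5,0,1],[8.5,-0.5,55,0,-5,0,1],[13,-0.5,54,0,-5,0,1],[17.5,-0.5,52.5,0,-5,0,1],[22,-0.5,51,0,-5,0,1],[26.5,-0.5,48.5,0,-5,0,1]]'
python3 -m pendant '[[0,0,0,0,0,0,0.6],[0,0,0,0,0,0,0.6]]'
python3 - <<'E'
from h import *
st=robot.read_state();save('wrist','w2.png')
print(st['ee_pos'])
for l in('pin_head','rack'):
    for q in robot.landmark_of(l,'wrist')[:3]:
        p=np.array(q['position'])*[512,384];print(l,round(q['p'],2),p.round(1),at('wrist',*p,{'pin_head':92,'rack':0}[l],st).round(1))
i=cv2.imread('pics/w2.png');cv2.imwrite('pics/w2c.png',i)
E
```

```text
face [578.9 -70.5] 105.1
yellow rect ((450.529541015625, -77.27046203613281), (50.03189468383789, 47.91667556762695), 3.090388536453247) [[424.29998779296875, -54.70000076293945], [426.79998779296875, -102.5], [476.79998779296875, -99.80000305175781], [474.20001220703125, -52.0]] [227 100  42  40 700]
110 ang min/max 171.0 195.9 mid 183.45 87
120 ang min/max 171.7 194.5 mid 183.09 104
130 ang min/max 172.7 193.4 mid 183.06 107
138 ang min/max 173.4 193.2 mid 183.34 111
time: 3.58
ee_pos: [565.5, 235.4, 328.5]
ee_rot: [[0.962, 0.0, -0.271], [0.271, -0.0, 0.962], [0.0, -1.0, -0.0]]
wrist_force: [1.4, -1.0, 0.1]
opening: 85.6
time: 3.82
ee_pos: [564.9, 233.6, 328.1]
ee_rot: [[0.963, -0.001, -0.269], [0.269, -0.001, 0.963], [-0.001, -1.0, -0.001]]
wrist_force: [-0.2, -1.4, 0.2]
opening: 52.2
[564.90185453 233.55746454 328.14626814]
pin_head 0.89 [233.2 217.6] [553.5 143.1  92. ]
pin_head 0.86 [184.9 124.3] [453.4 257.6  92. ]
pin_head 0.85 [261.6 161.8] [571.1 234.1  92. ]
rack 0.94 [256.1 115.6] [546.6 293.    0. ]
rack 0.58 [258.8 304.4] [652.4 -65.6   0. ]
```

View pics/w2c.png

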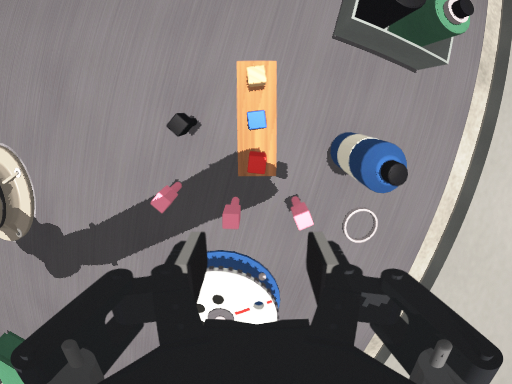

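```bash
python3 - <<'E'
from h import *
st=robot.read_state()
i=cv2.imread('pics/w2.png');h=cv2.cvtColor(i,cv2.COLOR_BGR2HSV)
m=cv2.inRange(h,(0,190,60),(5,255,255))|cv2.inRange(h,(174,190,60),(180,255,255))
m[:140]=0;m[190:]=0;m[:,:235]=0;m[:,285:]=0
v,u=np.nonzero(m);print(len(u),u.min(),u.max(),v.min(),v.max())
print(h[148:178,257].tolist())
for z in (112,92): 
  r=cv2.minAreaRect(np.c_[u,v].astype(np.float32));print(r,at('wrist',*r[0],z,st))
E
```

```text
352 248 265 151 173
[[12, 147, 208], [12, 150, 146], [11, 146, 145], [6, 150, 138], [1, 190, 149], [0, 203, 152], [0, 200, 154], [1, 200, 154], [0, 201, 174], [1, 197, 181], [0, 196, 182], [1, 196, 182], [0, 196, 182], [1, 200, 181], [0, 200, 180], [0, 198, 180], [0, 199, 179], [0, 197, 180], [0, 198, 179], [0, 199, 179], [0, 197, 181], [0, 201, 178], [0, 201, 178], [0, 199, 179], [1, 200, 177], [4, 187, 149], [12, 148, 145], [12, 144, 143], [10, 62, 86], [160, 11, 68]]
((256.68316650390625, 162.16830444335938), (17.31364631652832, 21.09478759765625), 5.710593223571777) [564.15044468 233.80002146 112.        ]
((256.68316650390625, 162.16830444335938), (17.31364631652832, 21.09478759765625), 5.710593223571777) [565.09088749 230.49978969  92.        ]
```

```bash
python3 -m pendant '[[0,60,-2,0,0,0,0.6],[0,60,0,0,0,0,0.6],[0,60,0,0,0,0,0.6],[0,40,0,0,0,0,0.6],[0,18,0,0,0,0,0.6],[0,15,0,0,0,0,0.6],[0,0,0,0,0,0,0.6]]'
python3 - <<'E'
from h import *
save('wrist','w3.png',(150,60,370,384),1.8)
print(robot.read_state()['ee_pos'],robot.read_state()['wrist_force'])
E
```

```text
time: 4.85
ee_pos: [565.6, 232.1, 75.9]
ee_rot: [[0.963, 0.0, -0.269], [0.269, -0.0, 0.963], [0.0, -1.0, -0.0]]
wrist_force: [-0.5, -0.4, 0.1]
opening: 51.5
[565.99242058 232.57356125  76.59789773] [-0.04713206  0.13111933  0.34318563]
```

View pics/w3.png

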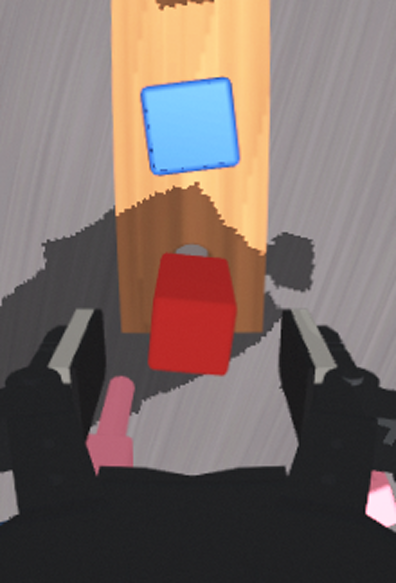

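```bash
python3 - <<'E'
from h import *
st=robot.read_state();p=at('wrist',150+191/1.8,60+336/1.8,112,st);print(p, np.array(st['ee_rot']).T@(p-np.array(st['ee_pos'])))
E
```

```text
[564.65206139 233.04674324 112.        ] [ -1.11188285 -35.40365714   0.82102794]
```

Well centred (1 mm). Grip, then draw up.

```bash
python3 -m pendant '[[-1,0,0.5,0,5.5,0,0.6],[0,0,0,0,0,0,0],[0,0,0,0,0,0,0],[0,0,0,0,0,0,0],[0,0,0,0,0,0,0],[0,-10,0,0,0,0,0],[0,-40,0,0,0,0,0],[0,-60,0,0,0,0,0]]';  python3 -m pendant '[[0,-10,0,0,0,0,0],[0,0,0,0,0,0,0]]'
python3 -c "
from h import *
plan((500,-75,190),9.8,6)
plan((500,-75,190),3,6)"
```

```text
time: 5.9
ee_pos: [562.9, 231.5, 185.4]
ee_rot: [[0.984, -0.004, -0.177], [0.177, -0.002, 0.984], [-0.004, -1.0, -0.001]]
wrist_force: [2.0, 0.7, -1.6]
opening: 20.7
time: 6.15
ee_pos: [564.3, 232.4, 196.1]
ee_rot: [[0.984, 0.001, -0.177], [0.177, -0.0, 0.984], [0.001, -1.0, -0.0]]
wrist_force: [0.3, -0.7, -2.8]
opening: 20.6
from [564.3 232.4 196.1] yaw 10.17 tilt [ 1.1e-03 -1.0e-04 -1.0e+00]
[-19.6, 1.0, -48.5] wy 0.06
[-19.5, 1.0, -48.5] wy 0.06
[-19.5, 1.0, -48.6] wy 0.06
[-19.4, 1.0, -48.6] wy 0.06
[-19.4, 1.0, -48.6] wy 0.06
[-19.3, 1.0, -48.6] wy 0.06
from [564.3 232.4 196.1] yaw 10.17 tilt [ 1.1e-03 -1.0e-04 -1.0e+00]
[-19.6, 1.0, -48.5] wy 1.19
[-18.6, 1.0, -48.9] wy 1.19
[-17.6, 1.0, -49.3] wy 1.19
[-16.5, 1.0, -49.7] wy 1.19
[-15.5, 1.0, -50.0] wy 1.19
[-14.4, 1.0, -50.3] wy 1.19
```

```bash
python3 -m pendant '[[0,-20,0,0,0,0,0],[-19.5,0,-48.5,0,0,0,0],[-19.5,0,-48.5,0,0,0,0],[-19.5,0,-48.5,0,0,0,0],[-19.5,0,-48.5,0,0,0,0],[-19.5,0,-48.5,0,0,0,0],[-19,0,-48.5,0,0,0,0],[0,0,0,0,0,0,0]]'
python3 - <<'E'
from fit import *
print(robot.read_state()['ee_pos'],robot.read_state()['time'],robot.read_state()['wrist_force'])
st=robot.read_state();w=save('wrist','w4.png');s=save('side','s4.png');a=save('scene','a4.png')
from fit import fit
cv2.imwrite('pics/m4.png',np.hstack([w,cv2.resize(s[90:282,170:340],None,fx=2,fy=2)])[:,:,::-1][:, :])
for l in('pin_tip','slot'):
  r=[]
  for c in('scene','side'):
    for q in robot.landmark_of(l,c)[:3]: print(l,c,round(q['p'],2),(np.array(q['position'])*[512,384]).round(1))
fit('w4.png',st,(256,190))
E
```

```text
time: 7.15
ee_pos: [499.2, -79.6, 215.0]
ee_rot: [[0.986, -0.003, -0.168], [0.168, -0.002, 0.986], [-0.003, -1.0, -0.001]]
wrist_force: [0.4, 0.1, -0.8]
opening: 20.7
[499.17750831 -79.59893898 214.99814207] 7.15 [ 0.38967775  0.07152567 -0.84184174]
pin_tip scene 0.65 [340.6 206.1]
pin_tip scene 0.59 [375.3 183.2]
pin_tip scene 0.53 [355.3 233.2]
pin_tip side 0.84 [163.1 202. ]
pin_tip side 0.73 [211.3 165.3]
pin_tip side 0.67 [234.2 178.1]
slot scene 0.89 [262.7 182.8]
slot side 0.95 [235.5 217.4]Traceback (most recent call last):
  File "<stdin>", line 10, in <module>
  File "fit.py", line 6, in fit
    c=[c for c in cs if cv2.pointPolygonTest(cv2.convexHull(c),seed,False)>0];c=max(c,key=cv2.contourArea)
                                                                                ~~~^^^^^^^^^^^^^^^^^^^^^^^
ValueError: max() iterable argument is empty
```

```bash
python3 -c "
import cv2;i=cv2.imread('pics/m4.png');print(i.shape);cv2.imwrite('pics/m4.png',cv2.resize(i,None,fx=.93,fy=.93))"
```

```text
(384, 852, 3)
```

View pics/m4.png

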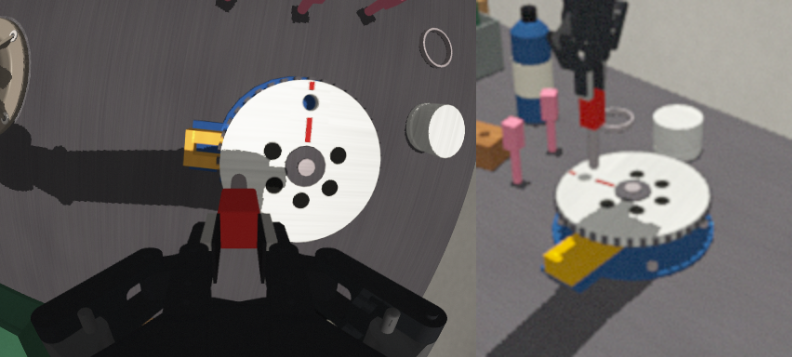

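```bash
sed -i 's/(0,0,150),(180,45,255)/(0,0,int(T)),(180,45,255)/; s/def fit(fn,st,seed)/def fit(fn,st,seed,T=150)/; s/(18,150,100),(34/(18,150,50),(34/' fit.py
python3 - <<'E'
from fit import *
st=robot.read_state();fit('w4.png',st,(380,190))
E_=np.array(st['ee_rot']);p=np.array(st['ee_pos'])
print('foot proj',wproj(p+E_@[0,71.6,0.3],st),'headtop',wproj(p+E_@[0,-35.4,.3],st))
i=cv2.imread('pics/w4.png');h=cv2.cvtColor(i,cv2.COLOR_BGR2HSV)
m=cv2.inRange(h,(0,150,40),(8,255,255));m[:190]=0;v,u=np.nonzero(m)
print('red',u.min(),u.max(),v.min(),v.max())
# hub centre guess via dark hub: 
print(at('wrist',306/.93,167/.93,72,st))
c=i[150:290,200:320];cv2.imwrite('pics/w4c.png',cv2.resize(c,None,fx=5,fy=5,interpolation=cv2.INTER_CUBIC))
# project candidate slot geometry
for C,an in(((578.9,-70.5),183.2),):
  d=np.array([np.cos(np.radians(an)),np.sin(np.radians(an))])
  for r in(110,142):
    print('slot centre line px',wproj(np.r_[np.array(C)+r*d,36],st))
E
```

```text
face [582.2 -62.5] 104.5
yellow rect ((451.9817199707031, -70.32807922363281), (49.103843688964844, 49.9049186706543), 3.82059383392334) [[425.79998779296875, -47.099998474121094], [429.1000061035156, -96.9000015258789], [478.1000061035156, -93.5999984741211], [474.79998779296875, -43.79999923706055]] [ 197  138   43   44 1294]
110 ang min/max 170.9 196.1 mid 183.49 112
120 ang min/max 171.3 195.7 mid 183.5 213
130 ang min/max 172.1 194.7 mid 183.43 203
138 ang min/max 172.9 193.9 mid 183.37 225
foot proj (np.float64(257.48191811113605), np.float64(192.2499798083511)) headtop (np.float64(258.2119019044367), np.float64(247.40869208357174))
red 234 278 203 266
[580.97796306 -63.40033796  72.        ]
slot centre line px (np.float64(230.69594921097513), np.float64(167.08205938025262))
slot centre line px (np.float64(204.78354275981644), np.float64(164.1006114583477))
```

View pics/w4c.png

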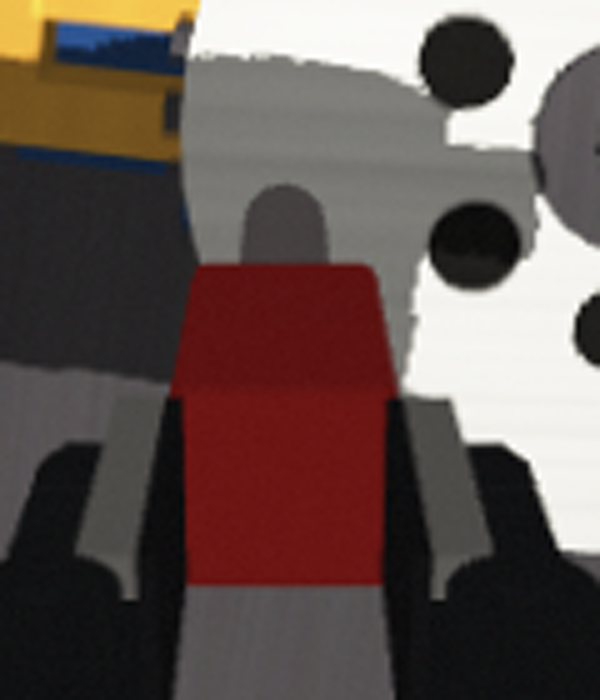

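```bash
python3 - <<'E'
from fit import *
robot.get_image('scene')
st=robot.read_state();save('wrist','w5.png');print(st['ee_pos'],np.abs(st['joint_vel']).max(),st['time'],robot.read_state()['ee_pos'])
for T in (150,110,90): C=fit('w5.png',st,(380,180),T)
for l in('slot','stand','pulley'):
    for q in robot.landmark_of(l,'wrist')[:2]:
        p=np.array(q['position'])*[512,384];print(l,round(q['p'],2),p.round(1),at('wrist',*p,{'slot':36,'stand':0,'pulley':50,'pulley_hole':64}[l],st).round(1))
# pin centre line rel. to tool : foot end & sides
i=cv2.imread('pics/w5.png');h=cv2.cvtColor(i,cv2.COLOR_BGR2HSV)
m=cv2.inRange(h,(0,150,40),(8,255,255));m[:190]=0;m[280:]=0;v,u=np.nonzero(m)
for r in range(v.min(),v.max()+1,8): q=u[v==r];print(r,q.min(),q.max(),end='; ')
print(v.max())
for y in(-35.4,9.6): print([np.round(wproj(np.array(st['ee_pos'])+np.array(st['ee_rot'])@[dx,y,dz],st),1) for dx,dz in((-12,-12),(12,-12),(-12,12),(12,12))])
g=h[:,:,2].astype(int)
for r in (190,194,198): print(r,g[r,240:275].tolist())
print(g[180:205,257].tolist())
E
```

```text
[500.99864502 -73.23211341 215.57419989] 0.005942142145982714 7.55 [500.95017337 -73.51361144 215.58362962]
face [580.1 -69.7] 103.6
yellow rect ((450.126953125, -76.63681030273438), (50.187049865722656, 50.84239196777344), 2.4500925540924072) [[424.0, -52.29999923706055], [426.1000061035156, -103.0999984741211], [476.29998779296875, -101.0], [474.1000061035156, -50.20000076293945]] [ 194  142   45   45 1283]
110 ang min/max 170.4 195.8 mid 183.08 86
120 ang min/max 171.0 195.7 mid 183.31 209
130 ang min/max 172.0 194.1 mid 183.03 207
138 ang min/max 172.4 193.8 mid 183.14 219
face [579.2 -71.2] 104.9
yellow rect ((450.126953125, -76.63681030273438), (50.187049865722656, 50.84239196777344), 2.4500925540924072) [[424.0, -52.29999923706055], [426.1000061035156, -103.0999984741211], [476.29998779296875, -101.0], [474.1000061035156, -50.20000076293945]] [ 194  142   45   45 1283]
110 ang min/max 169.5 195.2 mid 182.34 112
120 ang min/max 170.3 195.0 mid 182.67 204
130 ang min/max 171.3 193.4 mid 182.35 200
138 ang min/max 171.9 193.3 mid 182.58 235
face [578.7 -68. ] 107.2Traceback (most recent call last):
  File "<stdin>", line 4, in <module>
  File "fit.py", line 11, in fit
    v,u=np.nonzero(l==k);Y=np.array([at('wrist',a,b,36,st)[:2] for a,b in zip(u.astype(float),v)])
                                     ~~^^^^^^^^^^^^^^^^^^^
  File "h.py", line 15, in at
    o,d=ray(cam,u,v,st); return o+d*(z-o[2])/d[2]
        ~~~^^^^^^^^^^^^
  File "h.py", line 7, in ray
    c=robot.camera_info(cam); f=192/np.tan(np.radians(c['vfov'])/2)
ValueError: time passes only in moves, steps and waits
```

```bash
sed -i "s/^def save/import functools\nci=functools.lru_cache(robot.camera_info)\ndef save/; s/c=robot.camera_info(cam)/c=ci(cam)/; s/c=robot.camera_info('wrist')/c=ci('wrist')/" h.py
cat > m.py <<'E'
from fit import *
st=robot.read_state();save('wrist','w6.png');print(st['ee_pos'],np.abs(st['joint_vel']).max(),st['time'])
C=fit('w6.png',st,(380,180),110)
i=cv2.imread('pics/w6.png');h=cv2.cvtColor(i,cv2.COLOR_BGR2HSV)
m=cv2.inRange(h,(0,150,40),(8,255,255));m[:190]=0;m[280:]=0;v,u=np.nonzero(m)
for r in range(v.min(),v.max()+1,8): q=u[v==r];print(r,q.min(),q.max(),end='; ')
print(v.max())
for y in(-35.4,9.6): print([np.round(wproj(np.array(st['ee_pos'])+np.array(st['ee_rot'])@[dx,y,dz],st),1).tolist() for dx,dz in((-12,-12),(12,-12),(-12,12),(12,12))])
print([np.round(wproj(np.array(st['ee_pos'])+np.array(st['ee_rot'])@[dx,y,dz],st),1).tolist() for dx,y,dz in((-7,68,0),(7,68,0),(0,71.6,5),(0,71.6,0))])
g=h[:,:,2].astype(int)
for r in (194,198): print(r,g[r,240:275].tolist())
print(g[180:205,257].tolist())
E
python3 m.py
```

```text
[500.95017337 -73.51361144 215.58362962] 0.005415159679139571 7.6
face [579.  -71.2] 105.1
yellow rect ((450.6429443359375, -76.71768188476562), (50.95155715942383, 50.78644943237305), 2.934676170349121) [[423.8999938964844, -52.70000076293945], [426.5, -103.4000015258789], [477.3999938964844, -100.80000305175781], [474.79998779296875, -50.099998474121094]] [ 194  142   46   45 1287]
110 ang min/max 169.1 195.4 mid 182.27 120
120 ang min/max 170.3 194.5 mid 182.4 210
130 ang min/max 171.4 193.6 mid 182.48 211
138 ang min/max 172.0 192.9 mid 182.43 228
203 240 272; 211 237 275; 219 236 276; 227 234 278; 235 236 276; 243 237 276; 251 237 276; 259 237 276; 266
[[235.7, 267.8], [280.6, 267.7], [234.5, 226.5], [282.0, 226.5]]
[[240.0, 234.4], [275.6, 234.4], [239.3, 200.4], [276.4, 200.4]]
[[249.2, 193.7], [265.8, 193.7], [257.5, 186.9], [257.5, 192.6]]
194 [126, 127, 126, 126, 124, 124, 124, 121, 104, 70, 71, 70, 72, 73, 70, 72, 73, 73, 72, 73, 73, 73, 72, 70, 78, 113, 128, 128, 128, 129, 130, 130, 128, 126, 125]
198 [124, 124, 123, 122, 122, 123, 122, 121, 91, 70, 70, 72, 71, 71, 71, 71, 74, 74, 74, 73, 73, 73, 72, 72, 75, 100, 129, 129, 129, 128, 125, 125, 129, 130, 127]
[124, 122, 123, 122, 124, 124, 112, 74, 73, 73, 73, 75, 73, 73, 73, 73, 74, 72, 74, 73, 73, 72, 78, 96, 96]
```

```bash
cat > ang.py <<'E'
from h import *
C=np.array([579,-71.])
def ang(im):
    h=cv2.cvtColor(im,cv2.COLOR_RGB2HSV);m=cv2.inRange(h,(0,90,70),(9,255,255))|cv2.inRange(h,(171,90,70),(180,255,255))
    v,u=np.nonzero(m);k=(u>215)&(u<315)&(v>160)&(v<235);P=np.array([at('scene',float(a),float(b),64)[:2]-C for a,b in zip(u[k],v[k])])
    if len(P)==0: return None,0
    r=np.hypot(*P.T);P=P[(r>30)&(r<103)]
    if len(P)==0: return None,0
    z=(P/np.hypot(*P.T)[:,None]).mean(0);return np.arctan2(z[1],z[0]),len(P)
def speed(n=3):
    a=[]
    for _ in range(n):
        t=robot.read_state()['time'];x,k=ang(robot.get_image('scene'));a.append((t,x,k))
    print([(round(t,2),None if x is None else round(float(x),3),k) for t,x,k in a])
    a=[(t,x) for t,x,k in a if x is not None]
    if len(a)>1:
        t,x=np.array(a).T;print('w',np.polyfit(t,np.unwrap(x),1)[0].round(3))
    s=robot.read_state();print(s['time'],np.round(s['ee_pos'],2),'F',np.round(s['wrist_force'],2),'op',round(s['opening'],2))
if __name__=='__main__': speed()
E
python3 -m pendant '[[0.5,30,-1.5,0,0,0,0],[0,30,0,0,0,0,0],[0,8,0,0,0,0,0],[0,0,0,0,0,0,0],[0,0,0,0,0,0,0]]'; python3 ang.py
```

```text
time: 8.28
ee_pos: [502.6, -75.7, 148.8]
ee_rot: [[0.984, 0.002, -0.176], [0.176, -0.0, 0.984], [0.002, -1.0, -0.001]]
wrist_force: [0.1, 1.0, -1.2]
opening: 21.2
[(8.28, -2.109, 17), (8.32, -1.994, 17), (8.38, -1.877, 16)]
w 2.323
8.425 [502.29 -75.86 148.55] F [-0.15 -0.84 -1.99] op 20.91
```

```bash
python3 -m pendant '[[-0.4,6,1,0,0,0,0],[0,3,0,0,0,0,0],[0,0,0,0,0,0,0],[0,0,0,0,0,0,0],[0,1,0,0,0,0,0],[0,1,0,0,0,0,0]]'; python3 ang.py
```

```text
time: 9.18
ee_pos: [501.1, -74.9, 136.6]
ee_rot: [[0.984, 0.0, -0.176], [0.176, -0.0, 0.984], [0.0, -1.0, -0.0]]
wrist_force: [-0.1, 0.0, -1.5]
opening: 21.0
[(9.18, -0.166, 17), (9.22, -0.058, 17), (9.28, 0.064, 15)]
w 2.305
9.325 [500.96 -74.93 136.55] F [ 1.12 -0.09 -1.94] op 21.01
```

```bash
python3 -m pendant '[[0,1,0,0,0,0,0],[0,1,0,0,0,0,0],[0,1,0,0,0,0,0]]'; python3 ang.py
```

```text
time: 9.7
ee_pos: [501.2, -75.2, 133.7]
ee_rot: [[0.984, 0.0, -0.176], [0.176, -0.0, 0.984], [0.0, -1.0, -0.001]]
wrist_force: [0.2, -1.2, 0.1]
opening: 20.7
[(9.7, 0.745, 16), (9.75, 0.794, 19), (9.8, 0.837, 16)]
w 0.923
9.85 [501.15 -75.07 133.7 ] F [ 0.2  -1.07  0.85] op 20.77
```

```bash
python3 -m pendant '[[0,0.8,0,0,0,0,0],[0,0,0,0,0,0,0]]'; python3 ang.py
```

```text
time: 10.1
ee_pos: [501.1, -75.0, 132.8]
ee_rot: [[0.984, 0.0, -0.176], [0.176, -0.0, 0.984], [0.0, -1.0, -0.0]]
wrist_force: [1.4, -1.9, 0.6]
opening: 20.7
[(10.1, 0.979, 17), (10.15, 0.996, 18), (10.2, 1.012, 18)]
w 0.326
10.25 [501.06 -74.99 132.86] F [-0.26 -2.09  0.68] op 20.9
```

```bash
Z='[0,0,0,0,0,0,0]'; python3 -m pendant '[[0,0,0,0,0,0,0],[0,0,0,0,0,0,0],[0,0,0,0,0,0,0],[0,0,0,0,0,0,0],[0,0,0,0,0,0,0],[0,0,0,0,0,0,0],[0,0,0,0,0,0,0],[0,0,0,0,0,0,0]]' >/dev/null; python3 -m pendant '[[0,0,0,0,0,0,0],[0,0,0,0,0,0,0],[0,0,0,0,0,0,0],[0,0,0,0,0,0,0],[0,0,0,0,0,0,0],[0,0,0,0,0,0,0],[0,0,0,0,0,0,0],[0,0,0,0,0,0,0]]'; python3 ang.py
```

```text
time: 12.25
ee_pos: [501.0, -74.9, 132.8]
ee_rot: [[0.984, -0.0, -0.176], [0.176, -0.0, 0.984], [-0.0, -1.0, -0.0]]
wrist_force: [0.0, -0.7, 1.5]
opening: 20.9
[(12.25, 1.212, 18), (12.3, 1.217, 17), (12.35, 1.219, 17)]
w 0.071
12.4 [501.02 -74.94 132.82] F [-0.13 -2.23  0.25] op 20.71
```

```bash
python3 -m pendant '[[0,-0.4,0,0,0,0,0],[0,0,0,0,0,0,0],[0,0,0,0,0,0,0],[0,0,0,0,0,0,0]]' >/dev/null; python3 ang.py;  python3 -m pendant '[[0,0,0,0,0,0,0],[0,0,0,0,0,0,0],[0,0,0,0,0,0,0],[0,0,0,0,0,0,0]]' >/dev/null; python3 ang.py
```

```text
[(12.9, 1.327, 22), (12.95, 1.334, 21), (13.0, 1.342, 20)]
w 0.15
13.05 [501.   -74.89 133.19] F [-0.34 -0.86  0.36] op 20.61
[(13.55, 1.495, 15), (13.6, 1.497, 14), (13.65, 1.52, 21)]
w 0.245
13.7 [500.99 -74.92 133.2 ] F [ 0.25 -1.64  0.42] op 20.79
```

```bash
python3 -m pendant '[[0,-0.2,0,0,0,0,0],[0,0,0,0,0,0,0],[0,0,0,0,0,0,0],[0,0,0,0,0,0,0],[0,0,0,0,0,0,0],[0,0,0,0,0,0,0],[0,0,0,0,0,0,0],[0,0,0,0,0,0,0]]' >/dev/null; python3 ang.py;  python3 -m pendant '[[0,0,0,0,0,0,0],[0,0,0,0,0,0,0],[0,0,0,0,0,0,0],[0,0,0,0,0,0,0],[0,0,0,0,0,0,0],[0,0,0,0,0,0,0]]' >/dev/null; python3 ang.py
```

```text
[(14.7, 1.839, 16), (14.75, 1.852, 17), (14.8, 1.867, 15)]
w 0.276
14.85 [501.01 -74.92 133.4 ] F [ 1.   -1.37 -0.33] op 20.72
[(15.6, 2.157, 21), (15.65, 2.176, 15), (15.7, 2.191, 18)]
w 0.338
15.75 [501.01 -74.89 133.41] F [ 0.34 -1.96  0.22] op 20.71
```

```bash
python3 -m pendant '[[0,0,0,0,0,0,0],[0,0,0,0,0,0,0],[0,0,0,0,0,0,0],[0,0,0,0,0,0,0],[0,0,0,0,0,0,0],[0,0,0,0,0,0,0],[0,0,0,0,0,0,0],[0,0,0,0,0,0,0]]' >/dev/null;  python3 -m pendant '[[0,0,0,0,0,0,0],[0,0,0,0,0,0,0],[0,0,0,0,0,0,0],[0,0,0,0,0,0,0]]' >/dev/null; python3 ang.py;python3 -m pendant '[[0,0,0,0,0,0,0],[0,0,0,0,0,0,0],[0,0,0,0,0,0,0],[0,0,0,0,0,0,0]]' >/dev/null; python3 ang.py
```

```text
[(17.25, 2.744, 14), (17.3, 2.764, 16), (17.35, 2.784, 16)]
w 0.405
17.4 [501.02 -74.9  133.41] F [-0.35 -1.33  0.77] op 20.52
[(17.9, 2.983, 19), (17.95, 3.0, 21), (18.0, 3.013, 21)]
w 0.298
18.05 [501.   -74.91 133.38] F [ 0.   -1.44 -0.73] op 20.83
```

```bash
python3 -m pendant '[[0,0,0,0,0,0,0],[0,0,0,0,0,0,0],[0,0,0,0,0,0,0],[0,0,0,0,0,0,0]]' >/dev/null; python3 ang.py;python3 -m pendant '[[0,0,0,0,0,0,0],[0,0,0,0,0,0,0],[0,0,0,0,0,0,0]]' >/dev/null; python3 ang.py
```

```text
[(18.55, -3.004, 20), (18.6, -2.96, 21), (18.65, -2.936, 24)]
w 0.683
18.7 [500.7  -75.36 133.25] F [-1.27 -2.94 -0.14] op 20.83
[(19.07, -2.972, 21), (19.12, -2.972, 22), (19.18, -2.97, 20)]
w 0.025
19.225 [500.94 -74.93 133.39] F [ 0.18 -1.72 -1.18] op 20.68
```

```bash
python3 -m pendant '[[0,3,0,0,0,0,0],[0,3,0,0,0,0,0],[0,4,0,0,0,0,0],[0,4,0,0,0,0,0],[0,4,0,0,0,0,0],[0,4,0,0,0,0,0]]'; python3 ang.py; python3 - <<'E'
from h import *
w=save('wrist','w7.png');s=save('side','s7.png')
A=cv2.resize(w[100:290,170:400],None,fx=2.,fy=2.);B=cv2.resize(s[120:253,170:340],None,fx=380/133,fy=380/133)[:380]
o=np.hstack([A,B[:,:340]]);print(o.shape);cv2.imwrite('pics/m7.png',o[:,:,::-1])
E
```

```text
time: 19.98
ee_pos: [501.0, -74.9, 111.1]
ee_rot: [[0.984, -0.0, -0.176], [0.176, 0.0, 0.984], [-0.0, -1.0, 0.0]]
wrist_force: [-0.2, -2.1, -0.4]
opening: 20.8
[(19.98, -3.004, 20), (20.02, -3.007, 19), (20.07, -3.007, 19)]
w -0.028
20.125 [500.9  -74.88 111.16] F [ 0.33 -2.58 -1.08] op 20.75
(380, 800, 3)
```

View pics/m7.png

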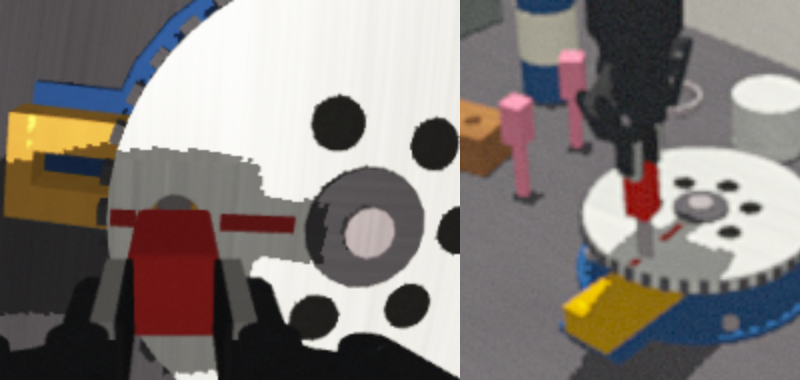

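```bash
python3 -m pendant '[[0,2,0,0,0,0,0],[0,2,0,0,0,0,0],[0,1.5,0,0,0,0,0],[0,1.5,0,0,0,0,0],[0,0,0,0,0,0,0]]'; python3 ang.py
```

```text
time: 20.85
ee_pos: [501.2, -74.7, 104.4]
ee_rot: [[0.984, 0.0, -0.176], [0.176, 0.0, 0.984], [0.001, -1.0, 0.0]]
wrist_force: [0.7, -1.0, 0.0]
opening: 20.6
[(20.85, -3.027, 20), (20.9, -3.027, 20), (20.95, -3.027, 20)]
w -0.0
21.0 [501.04 -74.76 104.28] F [ 0.89 -0.76 -1.17] op 21.02
```

```bash
python3 -m pendant '[[0,3,0,0,0,0,0],[0,3,0,0,0,0,0],[0,3,0,0,0,0,0],[0,3,0,0,0,0,0],[0,3,0,0,0,0,0],[0,3,0,0,0,0,0],[0,0,0,0,0,0,0]]'; python3 ang.py
```

```text
time: 21.88
ee_pos: [500.9, -74.9, 86.1]
ee_rot: [[0.984, -0.0, -0.176], [0.176, 0.0, 0.984], [-0.0, -1.0, 0.0]]
wrist_force: [0.3, -0.7, -1.0]
opening: 20.8
[(21.88, -3.075, 65), (21.93, -3.073, 66), (21.98, -3.075, 65)]
w -0.0
22.025 [500.88 -74.9   86.32] F [ 0.05 -0.69 -1.57] op 20.61
```

```bash
python3 -m pendant '[[0,2.5,0,0,0,0,0],[0,2,0,0,0,0,0],[0,1,0,0,0,0,0],[0,0,0,0,0,0,0]]'; python3 -m pendant '[[0,0.7,0,0,0,0,0],[0,0.7,0,0,0,0,0],[0,0,0,0,0,0,0]]'; python3 ang.py
```

```text
time: 22.52
ee_pos: [500.9, -74.9, 80.8]
ee_rot: [[0.984, -0.0, -0.176], [0.176, 0.0, 0.984], [-0.0, -1.0, 0.0]]
wrist_force: [1.3, -0.5, -0.1]
opening: 20.7
time: 22.9
ee_pos: [501.5, -74.9, 80.1]
ee_rot: [[0.984, 0.001, -0.176], [0.176, -0.0, 0.984], [0.001, -1.0, -0.0]]
wrist_force: [-0.5, -1.9, 5.4]
opening: 21.0
[(22.9, -3.076, 86), (22.95, -3.078, 85), (23.0, -3.076, 86)]
w -0.0
23.05 [501.54 -74.95  80.1 ] F [-0.35 -1.41  5.95] op 20.51
```

```bash
python3 -m pendant '[[0,0.7,0,0,0,0,0],[0,0,0,0,0,0,0]]'; python3 -m pendant '[[0,-0.6,0,0,0,0,0],[0,0,0,0,0,0,0.1],[0,0,0,0,0,0,0.2],[0,0,0,0,0,0,0.3],[0,0,0,0,0,0,0.45],[0,0,0,0,0,0,0.5],[0,0,0,0,0,0,0.5]]'; python3 ang.py
```

```text
time: 23.3
ee_pos: [502.1, -74.9, 80.0]
ee_rot: [[0.984, 0.002, -0.176], [0.176, -0.001, 0.984], [0.002, -1.0, -0.001]]
wrist_force: [-1.4, -0.6, 10.0]
opening: 20.7
time: 24.18
ee_pos: [500.9, -74.8, 79.3]
ee_rot: [[0.984, -0.0, -0.176], [0.176, 0.0, 0.984], [-0.0, -1.0, 0.0]]
wrist_force: [-0.2, -0.1, 0.5]
opening: 43.3
[(24.18, -3.039, 76), (24.23, -3.039, 76), (24.27, -3.039, 76)]
w 0.0
24.325 [500.97 -74.86  79.34] F [-0.31 -0.05  0.88] op 42.56
```

Stiff floor contact, and after release the pulley stands still. Withdraw straight up and check.

```bash
python3 -m pendant '[[0,-10,0,0,0,0,0.5],[0,-30,0,0,0,0,0.5],[0,-50,0,0,0,0,0.6],[0,-60,0,0,0,0,0.6],[0,-40,0,0,0,0,0.6],[0,0,0,0,0,0,0.6],[0,0,0,0,0,0,0.6],[0,0,0,0,0,0,0.6]]'; python3 ang.py; python3 - <<'E'
from h import *
robot.get_image('scene');st=robot.read_state();w=save('wrist','w8.png');s=save('side','s8.png')
h=cv2.cvtColor(w,cv2.COLOR_RGB2HSV);m=cv2.inRange(h,(0,190,60),(5,255,255));n,l,S,c=cv2.connectedComponentsWithStats(m)
for k in range(1,n):
    if S[k,4]>60: print('red',S[k],c[k].round(1),at('wrist',*c[k],115,st).round(1))
A=cv2.resize(w[60:250,150:380],None,fx=2.,fy=2.);B=cv2.resize(s[120:253,170:340],None,fx=380/133,fy=380/133)[:380]
cv2.imwrite('pics/m8.png',np.hstack([A,B[:,:340]])[:,:,::-1])
for X in((501,-75,115),(501,-75,70)): print('side',proj('side',X),'wrist',wproj(X,st))
E
```

```text
time: 25.32
ee_pos: [500.1, -74.9, 268.2]
ee_rot: [[0.984, -0.002, -0.176], [0.176, 0.0, 0.984], [-0.002, -1.0, 0.001]]
wrist_force: [0.2, -0.7, 0.1]
opening: 51.4
[(25.32, -3.035, 73), (25.38, -3.035, 73), (25.43, -3.035, 73)]
w 0.0
25.475 [500.47 -74.85 268.47] F [-0.88 -0.4  -0.68] op 51.32
red [247 161  20  28 514] [256.5 174.8] [500.  -76.9 115. ]
red [272 169  21   6  87] [281.9 171.6] [527.4 -68.1 115. ]
side (np.float64(232.4608123531403), np.float64(189.0708252579787)) wrist (np.float64(257.7004690772148), np.float64(173.35340332415197))
side (np.float64(232.940317751158), np.float64(204.42348392386975)) wrist (np.float64(257.59341599988215), np.float64(166.14433272781974))
```

View pics/m8.png

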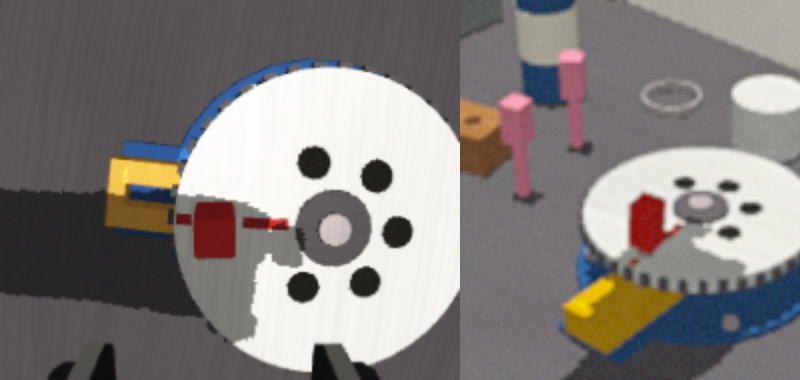

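```bash
python3 -c "
from h import *
print(robot.hand_in())"
```

```text
the job is handed in; nothing more can be done
None
```

The red-headed pin now stands in the slot and holds the pulley by itself; I handed the job in at about 25.6 s of the 64 s allowed. No verdict was reported.

- **Slowing:** I drew the pin from the rack and pressed it on the face above the slot with an estimated 2–3 N. The pulley dropped from about 2.3 rad/s to 0.1–0.4 rad/s and stayed there until the hole came round.
- **Inserting:** The pulley sprang up round the pin when the hole arrived, and the vertical load vanished. I lowered the pin through the hole into the slot until it met a stiff stop, then released it and withdrew straight up.

**Last checks:**
- The foot stopped at about z = 8.5 mm by the tool height, against a slot floor at 8 mm.
- The pulley speed read 0.0 rad/s after release.
- The pin's head was within about 2 mm of my estimate of the slot point and looked upright in the last picture.
- The gripper was well clear, and nothing else looked moved in the views I checked.

**What disagreed:** the hole's angle, read from the red dashes, came out about 4 mm past the slot centre. That is about the play between the pin and the hole, and the limit is 10 mm. The gripper also read 20.7 mm on a head described as 24 mm wide; the pin was held firmly all the same.

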